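# Set a gap by the drag of a feeler blade

### The job

On the gap fixture, screw the knurled knob down (clockwise from above) until the feeler blade lying in the gap just drags: it should still slide, but with a definite light pull of about 5 N, and never be clamped hard. Take your hand off with the blade fully in, then draw the blade out by its grip, still dragging under the foot, and lay it flat on the bench. Leave the other things where they are.

Things in the scene. Friction and masses are not known exactly. Their poses are not given: they have to be found in the camera images.
- gap_fixture: grey bridge fixture fixed to the bench; origin at bench height below the screw's axis; x from its open front (where the blade's grip stands) to its back, z up. Base plate 10 mm thick, x -130 to +50 mm, 130 mm wide. Two columns at y +-45 mm carry a beam 32 mm deep and 108 mm wide, top 95 mm up, with a collar to 103 mm. The bench within 200 mm of the origin to the left (+y) is clear.
- gap (a point): the gap: point on the bed's top, on the upright screw's axis. Above it hangs the screw's round foot, 24 mm wide, on a stiff spring. Turning the knob clockwise (seen from above) lowers it 2 mm a radian; from touching the blade on, each further mm presses 4.5 N more (9 N a radian). At the start the foot is 1 to 5 mm clear of the blade: not measured, to be felt. The screw stays where it is left.
- knob_grip (a point): middle height of the knurled steel knob on top of the screw, on its axis, 122 mm above the bench. Knob 38 mm in diameter, 26 mm tall (107 to 133 mm above the bench); it turns about the vertical, stays at its height, friction about 0.1 N m. It may take several grasps; it can be turned both ways.
- bed: fixed steel bed on which the blade lies and the foot presses it; origin and axes as gap_fixture. Top 30 mm above the bench, 44 mm wide, x -125 to +35 mm. Low guide strips beside the blade under the bridge (6 mm tall, 36 mm apart, x -15 to +35 mm); an upright stop pin, its front at x +26.5 mm, ends the blade's way in.
- blade: loose feeler blade, 80 g: bright strip 138 x 30 x 4 mm with an upright dark grip block 36 mm long (x), 16 mm wide (y), its top 40 mm above the blade's underside. Origin: underside, below the grip's middle; x to the far tip (120 mm away), z up. Fully in, the origin is at x -102 to -93 mm of the bed. Drag when pulled: about 1.2 (0.9 to 1.5) times the squeeze, if the hand neither lifts nor presses.
- soft_jaw: bystander: dark block 40x75x30 mm, right of the fixture; origin at the centre of its underside
- sleeve: bystander: upright grey taper sleeve, 38 mm wide, 62 mm tall; origin at the centre of its underside
- end_cap: bystander: grey turned cap, 44 mm wide, 34 mm tall, behind the fixture; origin at the centre of its underside
- chuck_key: bystander: T-handled chuck key 90x85x19 mm lying at the front right; origin at the centre of its underside

How it is judged:
By the outcome, as a careful person would: the job done as asked, in the order asked, and still so for the second after the job is handed in, with the robot touching nothing.
It also fails if it takes over 72 s, if anything falls off the work surface, if the arm or the gripper's body presses on something with over 40 N, if the wrist force passes 120 N, or if a joint passes its speed limit or range.

### The arm

A 6-joint arm with a two-finger parallel gripper is mounted at the origin on a cart in front of the work surface, level with it; the furniture and walls round the work are solid. World frame = base frame: x ahead of the robot, y to its left, z up, the work surface at z = 0. Lengths are in mm, angles in rad, forces in N, time in s.
With the tool pointing down it reaches from about 350 to 775 mm from the base axis. Payload 7.3 kg.
Tool frame: the origin (TCP) lies between the finger pads; the fingertips stand 25 mm ahead of it and the grasp point (between the pads) lies 6 mm ahead of it; z points along the fingers, y is the line along which they close (so a half turn about z gives the same grasp; the last joint's range is limited). The gripper opens to 92 mm and grips with 3 to 60 N. Pads are 19 mm wide; open, the fingers measure 130 mm over their backs; the gripper's body (75 mm by 190 mm) begins 47 mm behind the grasp point.
Start: joints at [1.144, 0.342, 1.524, -0, 1.275, -0.146], TCP at [145.474, 504.46, 251.741] pointing down, gripper open.
Joint ranges: [-2.53, 2.53], [-0.77, 2.02], [0.04, 2.7], [-1, 4.14], [0.28, 2.66], [-3.11, 3.11]. Speed limits (rad/s): [2.57, 2.57, 3.14, 3.14, 3.14, 3.14].

### API

Orientations are given as [roll, pitch, yaw] about the fixed x, y, z axes, in that order (R = Rz(yaw) Ry(pitch) Rx(roll)).
In Python, from plant import bot gives the robot as it stands.
- The arm moves only by the tool play_rows, never from a script. Its argument "commands" is a list of rows, each an object of numbers: "x", "y", "z": the shift along the tool's x, y, z in m; "twist": the turn about the tool's z in degrees. In form: [{"x": .., "y": .., "z": .., "twist": ..}, ...]. A call has exactly 8 rows; each row is the pose to reach, as a shift and turn from the pose commanded when the call began, along the tool's axes at that moment; what a row does not reach only later rows make up. A row lasts 1/10 s, in which the tool goes at most 50 mm and 8.59 degrees, less where a joint would pass 70% of its speed; a pose out of reach is approached as far as the arm can. A call with a gripper value outside its range is refused whole. "jaw" is the closure, from 0 (fully open) to 1 (shut), set as the call begins (left out, the last holds). The fingers move at their own pace and stop on an object; the grip force is fixed at half the most. Time passes only in rows, so rows that repeat a pose let the fingers close, or fill a call up. It gives the time, the measured TCP pose, the force, the opening and the grip force at its end, in the units of the state.
- bot.get_obs(): the state, without advancing time (a new reading comes with each control period).
- bot.capture(name): name is "scene" or "top"; returns a dict with "pixels" (384x512x3 uint8, red, green, blue), "fx", "fy", "cx", "cy" (pixels), "k1" (the pictures are not rectified: a ray, as slopes to the right and down, at radius r is drawn at 1 + k1 r^2 times it, then the intrinsics apply), "eye" and "rotation" of the camera in the world. Camera axes: x right, y down, z forward; pixel columns grow to the right and rows downward; lengths in mm; the calibration is good to about 2 mm. A picture is of the moment at which its call begins. There is no depth.
- bot.close_job(): hands the job in; it is judged then, once.
The state is a dict: "time": time; "joint_positions": joint angles; "dq": joint speeds; "tau": joint torques, N m; "tool_pos": TCP position; "tcp_rot": TCP orientation; "contact_force": force on the tool from outside, world axes, zero at the start; "moment": the same for the moment, N m; "grip_width": finger opening in mm; "finger_force": force on a finger pad.
Only numpy, scipy, OpenCV 4.12 (cv2) and the standard library are available. Lean on these libraries where they do the work, as an engineer would, in place of code of your own. Each camera call takes 0.05 s, during which the arm holds its last target. There are 200 camera calls.

## Working session

There is one attempt and no reset: what is moved stays moved. The work goes in short steps, Python scripts to look and compute and a tool call to move; the robot and the scene stay as the last step left them, time stands still between calls to the robot, and variables do not carry over. Pictures are saved under pics/ and viewed, at most 10 in all, crops included, and the job is handed in when it is done.

Besides the shell and the picture viewer there is one more tool, called after "Emit:" by a JSON object that holds its "api" and its "payload", one argument or row to a line. play_rows: Moves the arm, as the interface text tells. Its arguments: {"type":"object","properties":{"commands":{"type":"array"},"jaw":{"type":"number"}},"required":["commands"]}

```bash
ls; mkdir -p pics; python3 - <<'E'
from plant import bot
import cv2
o=bot.get_obs();print({k:o[k] for k in ('time','tool_pos','tcp_rot','contact_force','moment','grip_width','finger_force')})
for n in('scene','top'):
    c=bot.capture(n);cv2.imwrite(f'pics/{n}0.png',c['pixels'][:,:,::-1]);print({k:c[k] for k in c if k!='pixels'})
a=cv2.imread('pics/scene0.png')
E
```

```text
pics
{'time': 0.0, 'tool_pos': array([145.30574415, 504.09954136, 251.04909635]), 'tcp_rot': array([-3.14007780e+00, -2.15904456e-04,  2.86081034e+00]), 'contact_force': array([ 0.808651  , -0.25709912, -1.53626686]), 'moment': array([ 0.0095273 , -0.02155495,  0.03380187]), 'grip_width': 91.73768908629363, 'finger_force': 0.0}
{'fx': 425.67592527019326, 'fy': 425.67592527019326, 'cx': 255.7023655090373, 'cy': 192.48846383418174, 'k1': -0.08737873229828744, 'eye': array([ -23.62880095, -531.30128613,  480.61255884]), 'rotation': array([-2.04269   ,  0.00693308, -0.90136003])}
{'fx': 398.20177821763, 'fy': 398.20177821763, 'cx': 257.9448671045476, 'cy': 194.3985139835711, 'k1': -0.08405968466225185, 'eye': array([ 371.86203839,  -44.10375875, 1015.73912235]), 'rotation': array([-2.91434228e+00,  9.77586251e-04, -1.49741576e+00])}
```

View pics/scene0.png

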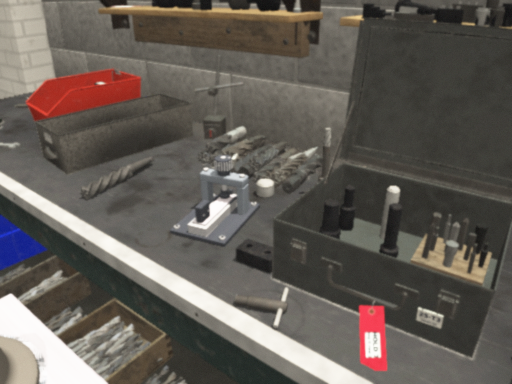

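View pics/top0.png

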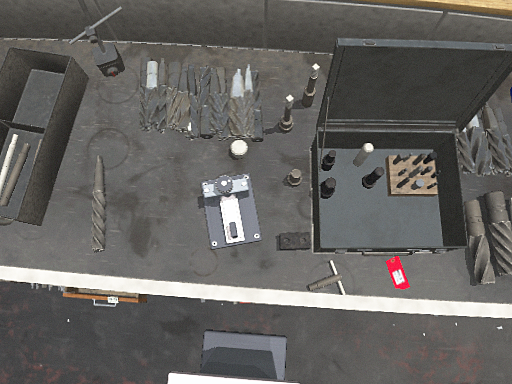

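The fixture is at about (230,212) in the top view with the knob at (224,184) and the grip at (233,229). In the scene view the knob is at (224,163) and the grip at (202,212). Next I'll enlarge both.

```bash
cat > h.py <<'E'
import numpy as np, cv2
from scipy.spatial.transform import Rotation as R
from plant import bot
def K(c): return np.array([[c['fx'],0,c['cx']],[0,c['fy'],c['cy']],[0,0,1]]),np.array([c['k1'],0,0,0,0.])
def Rm(c): return R.from_euler('xyz',c['rotation']).as_matrix()
def ray(c,uv):
    k,d=K(c)
    uv=np.array(uv,float).reshape(-1,2)
    # drawn = ray*(1+k1 r^2): same as opencv
    p=cv2.undistortPoints(uv.reshape(-1,1,2),k,d).reshape(-1,2)
    return np.c_[p,np.ones(len(p))]@Rm(c).T
def onz(c,uv,z):
    r=ray(c,uv); e=np.array(c['eye']); return e+r*((z-e[2])/r[:,2])[:,None]
def proj(c,P):
    k,d=K(c); M=Rm(c).T
    return cv2.projectPoints(np.array(P,float).reshape(-1,1,3),cv2.Rodrigues(M)[0],-M@np.array(c['eye']),k,d)[0].reshape(-1,2)
def tri(c1,p1,c2,p2):
    a,b=np.array(c1['eye']),np.array(c2['eye']);u,v=ray(c1,p1)[0],ray(c2,p2)[0]
    s=np.linalg.lstsq(np.c_[u,-v],b-a,rcond=None)[0];A=a+s[0]*u;B=b+s[1]*v
    return (A+B)/2,np.linalg.norm(A-B)
E
python3 - <<'E'
from h import *
c=cv2.imread('pics/top0.png')[160:260,180:280];c2=cv2.imread('pics/scene0.png')[145:245,165:265]
cv2.imwrite('pics/z1.png',np.hstack([cv2.resize(x,(400,400),interpolation=cv2.INTER_CUBIC) for x in(c,c2)]))
t=bot.capture('top');print(Rm(t))
print(onz(t,[[224,184]],133),onz(t,[[233,229]],70))
E
```

```text
[[ 7.33146898e-02 -9.71683759e-01  2.24623305e-01]
 [-9.97308378e-01 -7.12101146e-02  1.74676557e-02]
 [-9.77586095e-04 -2.25299339e-01 -9.74289101e-01]]
[[594.07926624  51.07065286 133.        ]] [[500.81617603  26.134588    70.        ]]
```

View pics/z1.png

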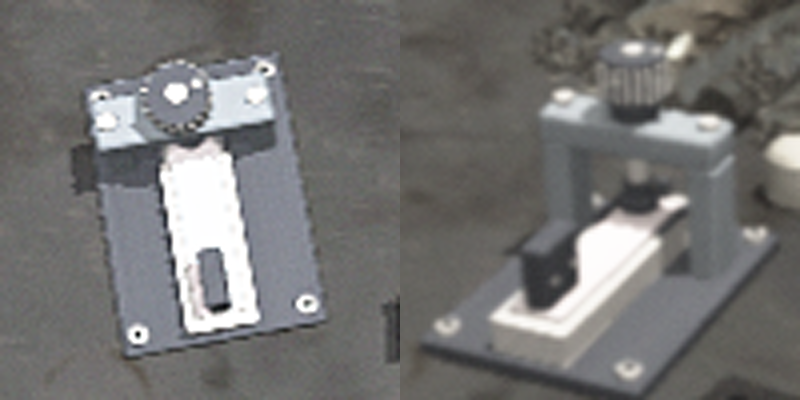

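The zoom shows the top-view base plate corners at about (212,249), (261,239), (249,174) and (200,182), and the knob's bright centre at (223.5,183). In the scene view the knob's bright centre is at (222.6,156). The grip's dark block is upright on the white blade in both views.

```bash
python3 - <<'E'
from h import *
t=bot.capture('top');s=bot.capture('scene')
f=lambda p,o:(np.array(p,float)+.5)/4-.5+np.array(o)
ct=lambda p:f(p,(180,160));cs=lambda p:f(p,(165,145))
C=onz(t,ct([[127,357],[326,318],[275,55],[82,92]]),10);print('corners FL FR BR BL',C[:,:2].round(1))
print('sides',[np.linalg.norm(C[i]-C[(i+1)%4]).round(1) for i in range(4)])
S=onz(t,ct([[138,334],[307,303],[265,68],[98,97]]),11);print('screws',S[:,:2].round(1))
y1=C[2]-C[1];y2=C[3]-C[0];y3=S[2]-S[1];y4=S[3]-S[0];w=[np.arctan2(v[1],v[0]) for v in(y1,y2,y3,y4)]
w+= [np.arctan2(-v[0],v[1]) for v in (C[0]-C[1],C[3]-C[2],S[0]-S[1],S[3]-S[2])];print('yaw',np.round(w,3))
yaw=np.median(w)
X=np.array([np.cos(yaw),np.sin(yaw)]);org=C[:,:2].mean(0)+40*X;print('origin from plate',org)
print('knob tri',tri(t,ct([175,92]),s,cs([632-400,46])),onz(t,ct([[175,92]]),134))
# grip mask: dark pixels within bed region
for nm,c in(('t',t),('s',s)):
    g=c['pixels'].astype(int).max(2)
    k=ct if nm=='t' else cs
    H=[]
    for a in(-124,-66):
        for b in(-20,20): H.append([*(org+a*X+b*np.array([-X[1],X[0]])),34])
    print(nm,proj(c,H).round(1).tolist())
    if nm=='t': print(g[218:244,222:246])
E
```

```text
corners FL FR BR BL [[454.6  80.6]
 [488.5 -42.6]
 [658.4   3.1]
 [624.2 127.1]]
sides [np.float64(127.8), np.float64(175.9), np.float64(128.6), np.float64(175.8)]
screws [[469.5  75. ]
 [497.  -29.9]
 [648.8   8.9]
 [621.4 116.1]]
yaw [0.263 0.267 0.251 0.264 0.268 0.269 0.256 0.251]
origin from plate [595.05868743  52.48378049]
knob tri (array([596.35717373,  52.65134565, 135.74082582]), np.float64(0.4342436353766702)) [[596.96215353  52.69436921 134.        ]]
t [[243.4, 239.9], [227.4, 243.0], [239.2, 217.2], [223.4, 220.1]]
[[119 255 255 254 255 255 255 255 254 255 255 255 255 254 255 252 251 255
  236 101 145 148 143 145]
 [ 62 252 255 246 252 255 255 255 255 255 255 255 255 255 255 254 254 255
  238 125 141 147 144 141]
 [ 53 255 255 243 250 255 255 255 255 255 255 255 255 255 255 255 255 255
  253 176 133 149 140 142]
 [ 71 255 255 251 253 255 255 255 255 255 255 255 249 255 255 255 255 255
  255 225 131 144 141 142]
 [ 69 254 255 255 255 255 255 255 181 140 110 120 103 253 255 255 248 248
  255 246 129 142 145 146]
 [110 207 255 255 253 255 255 156 120 138 143 148 125 152 25
[... 1428 characters left out ...]
  203 241 255 255 175 137]
 [148 148 119  69 254 255 198 211 237 255 230 151 184 204 255 255 255 255
  255 255 255 255 232 132]
 [142 152 122  69 254 255 228 212 185 251 255 255 255 255 255 255 255 255
  255 255 255 255 251 130]
 [143 150 122  69 252 255 255 255 255 255 255 255 255 255 255 255 255 255
  255 255 255 231 156 127]
 [143 155 125  77 200 255 255 255 255 255 255 255 255 255 255 255 195 108
   61  67  80 101 136 144]
 [151 146 156 119 125 255 255 255 255 255 233 135  68  63  79  84 102 131
  140 154 153 143 149 143]
 [142 143 145 115  90 123 116  72  72  85  88  91  97 129 153 154 154 143
  137 132 115  78  60  55]]
s [[205.0, 226.8], [187.8, 222.8], [218.5, 213.5], [202.0, 209.9]]
```

```bash
cat >> h.py <<'E'
O=np.array([596.3,52.6]);YAW=0.261
def W(x,y=0): # fixture frame xy -> world
    c,s=np.cos(YAW),np.sin(YAW); return O+np.array([c*x-s*y,s*x+c*y])
def shift(pos,rot,xy,z,yaw):
    M=R.from_euler('xyz',[np.pi,0,rot[2]]).as_matrix(); d=M.T@(np.array([*xy,z])-pos)/1000
    tw=-np.degrees((yaw-rot[2]+np.pi)%(2*np.pi)-np.pi); return d.round(4),round(tw,2)
E
python3 - <<'E'
from h import *
t=bot.capture('top')
g=onz(t,[[233.2,228.7],[232.3,221.6],[234.0,235.4]],70);print(g)
c,s_=np.cos(YAW),np.sin(YAW)
print('grip in fixture',(g[:,:2]-O)@np.array([[c,-s_],[s_,c]]))
p=np.array([145.474,504.46,251.741]);r=[np.pi,0,2.861]
print(shift(p,r,W(0),200,YAW+np.pi),W(-98))
E
```

```text
[[501.57208213  25.7196162   70.        ]
 [518.52814143  29.36255993  70.        ]
 [485.67658193  22.42720252  70.        ]]
grip in fixture [[ -98.45610938   -1.52577278]
 [ -81.13426085   -2.38166382]
 [-114.66286423   -0.60489718]]
(array([-0.5583, -0.3093,  0.0517]), np.float64(-31.03)) [501.61902339  27.31141231]
```

Emit:
{"api": "play_rows", "payload": {
  "commands": [
    {"x":-0.04,"y":-0.022,"z":0,"twist":0},
    {"x":-0.08,"y":-0.044,"z":0,"twist":-4},
    {"x":-0.12,"y":-0.066,"z":0,"twist":-8},
    {"x":-0.16,"y":-0.088,"z":0,"twist":-12},
    {"x":-0.2,"y":-0.11,"z":0,"twist":-16},
    {"x":-0.24,"y":-0.132,"z":0,"twist":-20},
    {"x":-0.28,"y":-0.154,"z":0,"twist":-25},
    {"x":-0.32,"y":-0.176,"z":0,"twist":-31}
  ]
}}

```text
time: 1.1
tool_pos: [405.2, 245.2, 251.9]
tcp_rot: [3.141, 0.001, -2.878]
contact_force: [0.4, 0.8, 0.3]
grip_width: 91.9
finger_force: 0.0
```

```bash
python3 - <<'E'
from h import *
o=bot.get_obs();print(o['time'],o['tool_pos'],o['tcp_rot'],o['joint_positions'])
print(shift(o['tool_pos'],o['tcp_rot'],W(0),200,YAW+np.pi))
E
```

```text
1.1 [405.22831266 245.16039487 251.89636346] [ 3.14133937e+00  5.01883908e-04 -2.87758255e+00] [ 3.81942737e-01  2.47540201e-01  1.65818872e+00  2.03839266e-04
  1.23533554e+00 -1.45293081e+00]
(array([-0.1342, -0.2357,  0.0519]), np.float64(0.17))
```

Emit:
{"api": "play_rows", "payload": {
  "commands": [
    {"x":-0.022,"y":-0.038,"z":0,"twist":0},
    {"x":-0.044,"y":-0.077,"z":0.01,"twist":0},
    {"x":-0.066,"y":-0.116,"z":0.02,"twist":0},
    {"x":-0.088,"y":-0.155,"z":0.03,"twist":0},
    {"x":-0.11,"y":-0.193,"z":0.042,"twist":0},
    {"x":-0.134,"y":-0.2355,"z":0.052,"twist":0},
    {"x":-0.134,"y":-0.2355,"z":0.052,"twist":0},
    {"x":-0.134,"y":-0.2355,"z":0.052,"twist":0}
  ]
}}

```text
time: 1.9
tool_pos: [594.2, 52.7, 198.7]
tcp_rot: [3.141, -0.002, -2.883]
contact_force: [-0.4, -0.1, 0.8]
grip_width: 91.7
finger_force: 0.0
```

```bash
python3 - <<'E'
from h import *
o=bot.get_obs();print(o['time'],o['tool_pos'],o['tcp_rot'],o['moment'])
print(shift(o['tool_pos'],o['tcp_rot'],W(0),130,YAW+np.pi))
s=bot.capture('scene')['pixels'];cv2.imwrite('pics/s1.png',cv2.resize(s[60:260,120:320,::-1],(600,600),interpolation=cv2.INTER_CUBIC))
E
```

```text
1.9 [594.23888301  52.74454656 198.69977024] [ 3.14069167e+00 -1.75844292e-03 -2.88342721e+00] [0.08500095 0.04467626 0.0225263 ]
(array([-0.002 , -0.0007,  0.0687]), np.float64(-0.16))
```

View pics/s1.png

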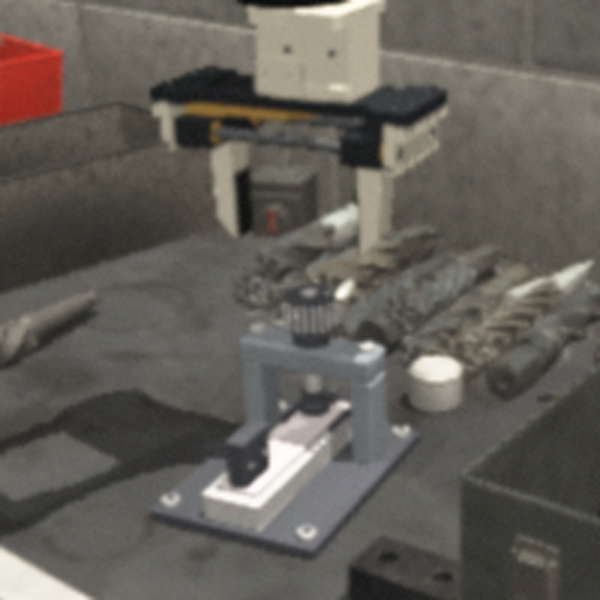

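The picture shows the gripper centred over the knob: fingers at x≈230 and 375, knob at (308,300).

Emit:
{"api": "play_rows", "payload": {
  "commands": [
    {"x":-0.002,"y":0,"z":0.02,"twist":0},
    {"x":-0.002,"y":0,"z":0.04,"twist":0},
    {"x":-0.002,"y":0,"z":0.055,"twist":0},
    {"x":-0.002,"y":0,"z":0.068,"twist":0},
    {"x":-0.002,"y":0,"z":0.068,"twist":0},
    {"x":-0.002,"y":0,"z":0.068,"twist":0},
    {"x":-0.002,"y":0,"z":0.068,"twist":0},
    {"x":-0.002,"y":0,"z":0.068,"twist":0}
  ]
}}

```text
time: 2.75
tool_pos: [596.6, 54.2, 132.7]
tcp_rot: [-3.141, 0.002, -2.881]
contact_force: [0.5, 0.9, -0.5]
grip_width: 91.9
finger_force: 0.0
```

Emit:
{"api": "play_rows", "payload": {
  "commands": [
    {"x":0,"y":0,"z":0,"twist":0},
    {"x":0,"y":0,"z":0,"twist":0},
    {"x":0,"y":0,"z":0,"twist":0},
    {"x":0,"y":0,"z":0,"twist":0},
    {"x":0,"y":0,"z":0,"twist":0},
    {"x":0,"y":0,"z":0,"twist":0},
    {"x":0,"y":0,"z":0,"twist":0},
    {"x":0,"y":0,"z":0,"twist":0}
  ],
  "jaw": 1
}}

```text
time: 3.55
tool_pos: [596.5, 53.1, 131.7]
tcp_rot: [-3.14, 0.0, -2.881]
contact_force: [1.7, -5.2, -0.8]
grip_width: 37.5
finger_force: 30.0
```

```bash
python3 -c "
from h import *
o=bot.get_obs()
for k in('time','tool_pos','tcp_rot','contact_force','moment','grip_width','finger_force','joint_positions'):print(k,o[k])"
```

```text
time 3.55
tool_pos [596.4602024   53.11889236 131.69185048]
tcp_rot [-3.14001246e+00  1.10173406e-04 -2.88142288e+00]
contact_force [ 1.69394803 -5.15567315 -0.81423309]
moment [-0.69153103 -0.09688087  0.03794133]
grip_width 37.45818840871559
finger_force 29.999760389328003
joint_positions [-3.83809484e-02  5.87549251e-01  1.47248243e+00 -1.67479835e-03
  1.08099146e+00 -1.86855947e+00]
```

Emit:
{"api": "play_rows", "payload": {
  "commands": [
    {"x":0,"y":-0.001,"z":0,"twist":8},
    {"x":0,"y":-0.001,"z":0,"twist":16},
    {"x":0,"y":-0.001,"z":0,"twist":24},
    {"x":0,"y":-0.001,"z":0,"twist":32},
    {"x":0,"y":-0.001,"z":0,"twist":40},
    {"x":0,"y":-0.001,"z":0,"twist":48},
    {"x":0,"y":-0.001,"z":0,"twist":55},
    {"x":0,"y":-0.001,"z":0,"twist":55}
  ]
}}

```text
time: 4.35
tool_pos: [596.7, 54.2, 131.7]
tcp_rot: [3.14, -0.0, 2.441]
contact_force: [1.9, 5.5, -0.8]
grip_width: 37.1
finger_force: 30.0
```

```bash
python3 -c "
from h import *
o=bot.get_obs()
for k in('time','tool_pos','tcp_rot','contact_force','moment','grip_width','finger_force'):print(k,o[k])
s=bot.capture('scene')['pixels'];cv2.imwrite('pics/s2.png',cv2.resize(s[140:240,160:260,::-1],(600,600),interpolation=cv2.INTER_CUBIC))
"
```

```text
time 4.35
tool_pos [596.73734057  54.21279476 131.707335  ]
tcp_rot [ 3.13977828e+00 -4.82629805e-04  2.44086903e+00]
contact_force [ 1.93466002  5.46302658 -0.82028543]
moment [ 0.70697805 -0.23120112 -0.11974888]
grip_width 37.09812904342877
finger_force 30.00119537115097
```

View pics/s2.png

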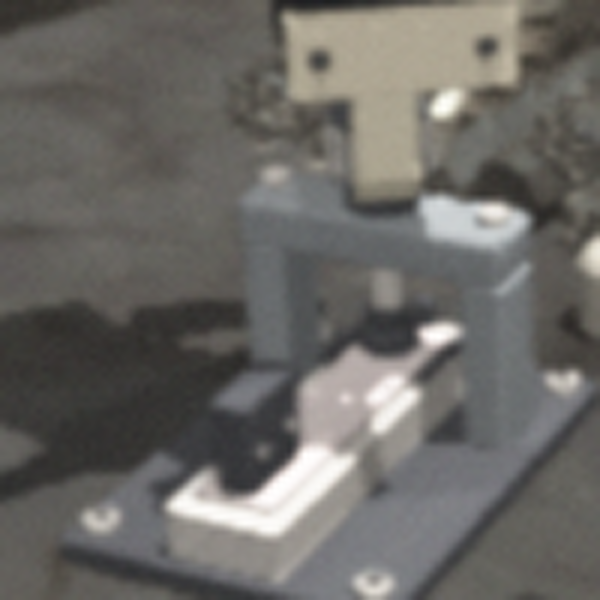

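The picture shows the gripper on the knob and the foot close above the blade. Any gap is too small to resolve here, so I'll feel for it by pulling the blade.

Emit:
{"api": "play_rows", "payload": {
  "commands": [
    {"x":0,"y":0,"z":0,"twist":0},
    {"x":0,"y":0,"z":0,"twist":0},
    {"x":0,"y":0,"z":0,"twist":0},
    {"x":0,"y":0,"z":0,"twist":0},
    {"x":0,"y":0,"z":-0.01,"twist":0},
    {"x":0,"y":0,"z":-0.02,"twist":0},
    {"x":0,"y":0,"z":-0.035,"twist":0},
    {"x":0,"y":0,"z":-0.045,"twist":0}
  ],
  "jaw": 0
}}

```text
time: 5.2
tool_pos: [597.0, 53.1, 178.8]
tcp_rot: [3.14, 0.002, 2.442]
contact_force: [0.5, 1.0, -0.9]
grip_width: 91.3
finger_force: 0.0
```

```bash
python3 -c "
from h import *
o=bot.get_obs()
print(o['tool_pos'],o['tcp_rot'])
print(shift(o['tool_pos'],o['tcp_rot'],W(-98,-1),110,YAW+np.pi))"
```

```text
[597.04276691  53.08549999 178.76096216] [3.14007817e+00 1.82565284e-03 2.44198274e+00]
(array([ 0.0556, -0.0817,  0.0688]), np.float64(-55.04))
```

Emit:
{"api": "play_rows", "payload": {
  "commands": [
    {"x":0.01,"y":-0.015,"z":0,"twist":-8},
    {"x":0.022,"y":-0.033,"z":0,"twist":-16},
    {"x":0.036,"y":-0.053,"z":0,"twist":-24},
    {"x":0.048,"y":-0.07,"z":0.015,"twist":-32},
    {"x":0.0556,"y":-0.0817,"z":0.03,"twist":-40},
    {"x":0.0556,"y":-0.0817,"z":0.045,"twist":-48},
    {"x":0.0556,"y":-0.0817,"z":0.06,"twist":-55},
    {"x":0.0556,"y":-0.0817,"z":0.069,"twist":-55}
  ]
}}

```text
time: 6.0
tool_pos: [501.2, 26.4, 107.5]
tcp_rot: [3.142, 0.0, -2.88]
contact_force: [-0.1, 0.7, 0.0]
grip_width: 91.8
finger_force: 0.0
```

```bash
python3 -c "
from h import *
o=bot.get_obs()
print(o['tool_pos'],o['tcp_rot'])
print(shift(o['tool_pos'],o['tcp_rot'],W(-98,-1),64,YAW+np.pi))"
```

```text
[501.19889665  26.36805229 107.50475823] [ 3.14154294e+00  1.13186328e-05 -2.88038064e+00]
(array([-0.0006, -0.0002,  0.0435]), np.float64(0.01))
```

Emit:
{"api": "play_rows", "payload": {
  "commands": [
    {"x":0,"y":0,"z":0.015,"twist":0},
    {"x":0,"y":0,"z":0.03,"twist":0},
    {"x":0,"y":0,"z":0.043,"twist":0},
    {"x":0,"y":0,"z":0.043,"twist":0},
    {"x":0,"y":0,"z":0.043,"twist":0},
    {"x":0,"y":0,"z":0.043,"twist":0},
    {"x":0,"y":0,"z":0.043,"twist":0},
    {"x":0,"y":0,"z":0.043,"twist":0}
  ]
}}

```text
time: 6.8
tool_pos: [501.6, 26.4, 65.3]
tcp_rot: [-3.141, 0.001, -2.882]
contact_force: [0.1, -1.0, 0.5]
grip_width: 91.8
finger_force: 0.0
```

Emit:
{"api": "play_rows", "payload": {
  "commands": [
    {"x":0,"y":0,"z":0,"twist":0},
    {"x":0,"y":0,"z":0,"twist":0},
    {"x":0,"y":0,"z":0,"twist":0},
    {"x":0,"y":0,"z":0,"twist":0},
    {"x":0,"y":0,"z":0,"twist":0},
    {"x":0,"y":0,"z":0,"twist":0},
    {"x":0,"y":0,"z":0,"twist":0},
    {"x":0,"y":0,"z":0,"twist":0}
  ],
  "jaw": 1
}}

```text
time: 7.6
tool_pos: [501.3, 26.5, 64.7]
tcp_rot: [3.142, 0.0, -2.881]
contact_force: [0.8, 0.6, 0.1]
grip_width: 32.1
finger_force: 0.0
```

Emit:
{"api": "play_rows", "payload": {
  "commands": [
    {"x":-0.0003,"y":0,"z":0,"twist":0},
    {"x":-0.0006,"y":0,"z":0,"twist":0},
    {"x":-0.0009,"y":0,"z":0,"twist":0},
    {"x":-0.0012,"y":0,"z":0,"twist":0},
    {"x":-0.0015,"y":0,"z":0,"twist":0},
    {"x":-0.0018,"y":0,"z":0,"twist":0},
    {"x":-0.002,"y":0,"z":0,"twist":0},
    {"x":-0.0022,"y":0,"z":0,"twist":0}
  ]
}}

```text
time: 8.4
tool_pos: [503.4, 27.0, 64.7]
tcp_rot: [3.142, -0.0, -2.881]
contact_force: [-0.6, 0.6, 1.0]
grip_width: 16.1
finger_force: 30.0
```

Emit:
{"api": "play_rows", "payload": {
  "commands": [
    {"x":0.0005,"y":0,"z":0,"twist":0},
    {"x":0.001,"y":0,"z":0,"twist":0},
    {"x":0.0015,"y":0,"z":0,"twist":0},
    {"x":0.002,"y":0,"z":0,"twist":0},
    {"x":0.0025,"y":0,"z":0,"twist":0},
    {"x":0.003,"y":0,"z":0,"twist":0},
    {"x":0.0035,"y":0,"z":0,"twist":0},
    {"x":0.004,"y":0,"z":0,"twist":0}
  ]
}}

```text
time: 9.2
tool_pos: [499.5, 26.0, 64.7]
tcp_rot: [3.142, 0.0, -2.881]
contact_force: [-0.5, 0.3, 0.3]
grip_width: 16.1
finger_force: 30.0
```

```bash
python3 -c "
from h import *
o=bot.get_obs()
for k in('time','tool_pos','tcp_rot','contact_force','moment','grip_width','finger_force'):print(k,o[k])"
```

```text
time 9.2
tool_pos [499.53276022  25.97340171  64.70555831]
tcp_rot [ 3.14152322e+00  8.71898556e-05 -2.88135084e+00]
contact_force [-0.52872369  0.33054734  0.31765857]
moment [0.05693463 0.01696796 0.01780954]
grip_width 16.11528274917841
finger_force 29.96319830417633
```

Emit:
{"api": "play_rows", "payload": {
  "commands": [
    {"x":0,"y":0,"z":0,"twist":0},
    {"x":0,"y":0,"z":0,"twist":0},
    {"x":0,"y":0,"z":0,"twist":0},
    {"x":0,"y":0,"z":0,"twist":0},
    {"x":0,"y":0,"z":-0.02,"twist":0},
    {"x":0,"y":0,"z":-0.05,"twist":0},
    {"x":0,"y":0,"z":-0.085,"twist":0},
    {"x":0,"y":0,"z":-0.115,"twist":0}
  ],
  "jaw": 0.4
}}

```text
time: 10.0
tool_pos: [499.6, 26.0, 181.3]
tcp_rot: [-3.141, 0.0, -2.881]
contact_force: [1.1, 0.5, 0.1]
grip_width: 55.0
finger_force: 0.0
```

Emit:
{"api": "play_rows", "payload": {
  "commands": [
    {"x":-0.03,"y":0.0005,"z":0,"twist":0},
    {"x":-0.06,"y":0.001,"z":0,"twist":0},
    {"x":-0.09,"y":0.0017,"z":0,"twist":0},
    {"x":-0.101,"y":0.0017,"z":0,"twist":0},
    {"x":-0.101,"y":0.0017,"z":0.01,"twist":0},
    {"x":-0.101,"y":0.0017,"z":0.03,"twist":0},
    {"x":-0.101,"y":0.0017,"z":0.048,"twist":0},
    {"x":-0.101,"y":0.0017,"z":0.048,"twist":0}
  ]
}}

```text
time: 10.8
tool_pos: [594.0, 53.4, 128.5]
tcp_rot: [3.14, -0.007, -2.882]
contact_force: [0.3, 0.1, -0.4]
grip_width: 55.2
finger_force: 0.0
```

Emit:
{"api": "play_rows", "payload": {
  "commands": [
    {"x":0,"y":0,"z":0,"twist":0},
    {"x":0,"y":0,"z":0,"twist":0},
    {"x":0,"y":0,"z":0,"twist":0},
    {"x":0,"y":0,"z":0,"twist":0},
    {"x":0,"y":0,"z":0,"twist":0},
    {"x":0,"y":0,"z":0,"twist":0},
    {"x":0,"y":0,"z":0,"twist":0},
    {"x":0,"y":0,"z":0,"twist":0}
  ],
  "jaw": 1
}}

```text
time: 11.6
tool_pos: [597.2, 53.3, 132.8]
tcp_rot: [-3.141, 0.002, -2.881]
contact_force: [-1.8, -2.4, 5.3]
grip_width: 37.5
finger_force: 30.0
```

Emit:
{"api": "play_rows", "payload": {
  "commands": [
    {"x":0,"y":0,"z":0,"twist":8},
    {"x":0,"y":0,"z":0,"twist":16},
    {"x":0,"y":0,"z":0,"twist":24},
    {"x":0,"y":0,"z":0,"twist":32},
    {"x":0,"y":0,"z":0,"twist":40},
    {"x":0,"y":0,"z":0,"twist":40},
    {"x":0,"y":0,"z":0,"twist":40},
    {"x":0,"y":0,"z":0,"twist":40}
  ]
}}

```text
time: 12.4
tool_pos: [597.3, 53.7, 132.8]
tcp_rot: [3.141, 0.002, 2.704]
contact_force: [-1.0, -0.4, 7.1]
grip_width: 37.4
finger_force: 30.0
```

Emit:
{"api": "play_rows", "payload": {
  "commands": [
    {"x":0,"y":0,"z":0,"twist":0},
    {"x":0,"y":0,"z":0,"twist":0},
    {"x":0,"y":0,"z":0,"twist":0},
    {"x":0,"y":0,"z":0,"twist":0},
    {"x":0,"y":0,"z":-0.01,"twist":0},
    {"x":0,"y":0,"z":-0.03,"twist":0},
    {"x":0,"y":0,"z":-0.048,"twist":0},
    {"x":0,"y":0,"z":-0.048,"twist":0}
  ],
  "jaw": 0.4
}}

```text
time: 13.2
tool_pos: [598.2, 53.6, 182.9]
tcp_rot: [3.139, 0.005, 2.704]
contact_force: [0.2, 0.0, -0.2]
grip_width: 55.2
finger_force: 0.0
```

Emit:
{"api": "play_rows", "payload": {
  "commands": [
    {"x":0.0226,"y":-0.0196,"z":0,"twist":-8},
    {"x":0.0453,"y":-0.0393,"z":0,"twist":-16},
    {"x":0.068,"y":-0.059,"z":0,"twist":-24},
    {"x":0.0763,"y":-0.0662,"z":0.01,"twist":-32},
    {"x":0.0763,"y":-0.0662,"z":0.04,"twist":-40},
    {"x":0.0763,"y":-0.0662,"z":0.075,"twist":-40},
    {"x":0.0763,"y":-0.0662,"z":0.1,"twist":-40},
    {"x":0.0763,"y":-0.0662,"z":0.115,"twist":-40}
  ]
}}

```text
time: 14.0
tool_pos: [498.1, 26.1, 62.3]
tcp_rot: [3.14, -0.003, -2.882]
contact_force: [-0.2, 0.0, 0.2]
grip_width: 55.2
finger_force: 0.0
```

Emit:
{"api": "play_rows", "payload": {
  "commands": [
    {"x":0,"y":0,"z":0,"twist":0},
    {"x":0,"y":0,"z":0,"twist":0},
    {"x":0,"y":0,"z":0,"twist":0},
    {"x":0,"y":0,"z":0,"twist":0},
    {"x":0,"y":0,"z":0,"twist":0},
    {"x":0,"y":0,"z":0,"twist":0},
    {"x":0,"y":0,"z":0,"twist":0},
    {"x":0,"y":0,"z":0,"twist":0}
  ],
  "jaw": 1
}}

```text
time: 14.8
tool_pos: [499.9, 26.0, 65.3]
tcp_rot: [-3.141, 0.001, -2.881]
contact_force: [-1.9, 0.1, 6.9]
grip_width: 15.7
finger_force: 30.0
```

Emit:
{"api": "play_rows", "payload": {
  "commands": [
    {"x":0.0003,"y":0,"z":0,"twist":0},
    {"x":0.0006,"y":0,"z":0,"twist":0},
    {"x":0.0009,"y":0,"z":0,"twist":0},
    {"x":0.0012,"y":0,"z":0,"twist":0},
    {"x":0.0015,"y":0,"z":0,"twist":0},
    {"x":0.0017,"y":0,"z":0,"twist":0},
    {"x":0.0019,"y":0,"z":0,"twist":0},
    {"x":0.0021,"y":0,"z":0,"twist":0}
  ]
}}

```text
time: 15.6
tool_pos: [498.8, 25.4, 65.3]
tcp_rot: [-3.141, 0.003, -2.881]
contact_force: [2.8, 0.9, 5.1]
grip_width: 15.7
finger_force: 30.0
```

Emit:
{"api": "play_rows", "payload": {
  "commands": [
    {"x":0,"y":0,"z":-0.0006,"twist":0},
    {"x":-0.0007,"y":0,"z":-0.0012,"twist":0},
    {"x":-0.0014,"y":0,"z":-0.0012,"twist":0},
    {"x":-0.0021,"y":0,"z":-0.0012,"twist":0},
    {"x":-0.0028,"y":0,"z":-0.0012,"twist":0},
    {"x":-0.0035,"y":0,"z":-0.0012,"twist":0},
    {"x":-0.0042,"y":0,"z":-0.0012,"twist":0},
    {"x":-0.005,"y":0,"z":-0.0012,"twist":0}
  ]
}}

```text
time: 16.4
tool_pos: [502.4, 26.8, 65.8]
tcp_rot: [3.141, -0.0, -2.881]
contact_force: [-0.4, 0.2, -1.1]
grip_width: 16.1
finger_force: 30.0
```

Emit:
{"api": "play_rows", "payload": {
  "commands": [
    {"x":0.0004,"y":0,"z":0,"twist":0},
    {"x":0.0008,"y":0,"z":0,"twist":0},
    {"x":0.0012,"y":0,"z":0,"twist":0},
    {"x":0.0016,"y":0,"z":0,"twist":0},
    {"x":0.002,"y":0,"z":0,"twist":0},
    {"x":0.0024,"y":0,"z":0,"twist":0},
    {"x":0.0027,"y":0,"z":0,"twist":0},
    {"x":0.003,"y":0,"z":0,"twist":0}
  ]
}}

```text
time: 17.2
tool_pos: [499.5, 26.0, 65.9]
tcp_rot: [3.142, 0.0, -2.881]
contact_force: [-0.2, 0.0, -0.5]
grip_width: 16.0
finger_force: 30.0
```

Emit:
{"api": "play_rows", "payload": {
  "commands": [
    {"x":0,"y":0,"z":0,"twist":0},
    {"x":0,"y":0,"z":0,"twist":0},
    {"x":0,"y":0,"z":0,"twist":0},
    {"x":0,"y":0,"z":0,"twist":0},
    {"x":0,"y":0,"z":-0.02,"twist":0},
    {"x":0,"y":0,"z":-0.05,"twist":0},
    {"x":0,"y":0,"z":-0.085,"twist":0},
    {"x":0,"y":0,"z":-0.115,"twist":0}
  ],
  "jaw": 0.4
}}

```text
time: 18.0
tool_pos: [499.5, 26.0, 182.5]
tcp_rot: [-3.141, 0.001, -2.881]
contact_force: [0.8, 0.0, -0.0]
grip_width: 55.4
finger_force: 0.0
```

Emit:
{"api": "play_rows", "payload": {
  "commands": [
    {"x":-0.035,"y":0.0005,"z":0,"twist":0},
    {"x":-0.07,"y":0.001,"z":0,"twist":0},
    {"x":-0.095,"y":0.0017,"z":0,"twist":0},
    {"x":-0.101,"y":0.0017,"z":0.005,"twist":0},
    {"x":-0.101,"y":0.0017,"z":0.025,"twist":0},
    {"x":-0.101,"y":0.0017,"z":0.043,"twist":0},
    {"x":-0.101,"y":0.0017,"z":0.049,"twist":0},
    {"x":-0.101,"y":0.0017,"z":0.049,"twist":0}
  ]
}}

```text
time: 18.8
tool_pos: [595.4, 53.5, 130.9]
tcp_rot: [3.141, -0.003, -2.881]
contact_force: [1.3, 0.3, 0.5]
grip_width: 55.1
finger_force: 0.0
```

Emit:
{"api": "play_rows", "payload": {
  "commands": [
    {"x":0,"y":0,"z":0,"twist":0},
    {"x":0,"y":0,"z":0,"twist":0},
    {"x":0,"y":0,"z":0,"twist":0},
    {"x":0,"y":0,"z":0,"twist":0},
    {"x":0,"y":0,"z":0,"twist":0},
    {"x":0,"y":0,"z":0,"twist":0},
    {"x":0,"y":0,"z":0,"twist":0},
    {"x":0,"y":0,"z":0,"twist":0}
  ],
  "jaw": 1
}}

```text
time: 19.6
tool_pos: [597.1, 53.2, 132.9]
tcp_rot: [-3.141, 0.002, -2.881]
contact_force: [-0.5, -2.1, 5.6]
grip_width: 37.2
finger_force: 30.0
```

Emit:
{"api": "play_rows", "payload": {
  "commands": [
    {"x":0,"y":0,"z":0,"twist":8},
    {"x":0,"y":0,"z":0,"twist":16},
    {"x":0,"y":0,"z":0,"twist":24},
    {"x":0,"y":0,"z":0,"twist":32},
    {"x":0,"y":0,"z":0,"twist":40},
    {"x":0,"y":0,"z":0,"twist":40},
    {"x":0,"y":0,"z":0,"twist":40},
    {"x":0,"y":0,"z":0,"twist":40}
  ]
}}

```text
time: 20.4
tool_pos: [597.2, 53.7, 132.9]
tcp_rot: [3.141, 0.002, 2.704]
contact_force: [0.7, -0.4, 6.0]
grip_width: 37.5
finger_force: 30.0
```

Emit:
{"api": "play_rows", "payload": {
  "commands": [
    {"x":0,"y":0,"z":0,"twist":0},
    {"x":0,"y":0,"z":0,"twist":0},
    {"x":0,"y":0,"z":0,"twist":0},
    {"x":0,"y":0,"z":0,"twist":0},
    {"x":0,"y":0,"z":-0.01,"twist":0},
    {"x":0,"y":0,"z":-0.03,"twist":0},
    {"x":0,"y":0,"z":-0.048,"twist":0},
    {"x":0,"y":0,"z":-0.048,"twist":0}
  ],
  "jaw": 0.4
}}

```text
time: 21.2
tool_pos: [598.1, 53.6, 183.1]
tcp_rot: [3.139, 0.005, 2.704]
contact_force: [0.3, -0.4, -0.4]
grip_width: 55.0
finger_force: 0.0
```

Emit:
{"api": "play_rows", "payload": {
  "commands": [
    {"x":0.0226,"y":-0.0196,"z":0,"twist":-8},
    {"x":0.0453,"y":-0.0393,"z":0,"twist":-16},
    {"x":0.068,"y":-0.059,"z":0.01,"twist":-24},
    {"x":0.0763,"y":-0.0662,"z":0.04,"twist":-32},
    {"x":0.0763,"y":-0.0662,"z":0.08,"twist":-40},
    {"x":0.0763,"y":-0.0662,"z":0.105,"twist":-40},
    {"x":0.0763,"y":-0.0662,"z":0.113,"twist":-40},
    {"x":0.0763,"y":-0.0662,"z":0.115,"twist":-40}
  ]
}}

```text
time: 22.0
tool_pos: [499.0, 26.1, 64.1]
tcp_rot: [3.141, -0.002, -2.882]
contact_force: [0.1, 0.8, 1.5]
grip_width: 54.8
finger_force: 0.0
```

Emit:
{"api": "play_rows", "payload": {
  "commands": [
    {"x":0,"y":0,"z":0,"twist":0},
    {"x":0,"y":0,"z":0,"twist":0},
    {"x":0,"y":0,"z":0,"twist":0},
    {"x":0,"y":0,"z":0,"twist":0},
    {"x":0,"y":0,"z":0,"twist":0},
    {"x":0,"y":0,"z":0,"twist":0},
    {"x":0,"y":0,"z":0,"twist":0},
    {"x":0,"y":0,"z":0,"twist":0}
  ],
  "jaw": 1
}}

```text
time: 22.8
tool_pos: [499.6, 26.0, 65.2]
tcp_rot: [-3.141, 0.001, -2.881]
contact_force: [-1.0, -0.5, 4.8]
grip_width: 15.9
finger_force: 30.0
```

Emit:
{"api": "play_rows", "payload": {
  "commands": [
    {"x":-0.0005,"y":0,"z":0,"twist":0},
    {"x":-0.001,"y":0,"z":0,"twist":0},
    {"x":-0.0015,"y":0,"z":0,"twist":0},
    {"x":-0.002,"y":0,"z":0,"twist":0},
    {"x":-0.0025,"y":0,"z":0,"twist":0},
    {"x":-0.003,"y":0,"z":0,"twist":0},
    {"x":-0.0033,"y":0,"z":0,"twist":0},
    {"x":-0.0036,"y":0,"z":0,"twist":0}
  ]
}}

```text
time: 23.6
tool_pos: [501.5, 26.7, 65.3]
tcp_rot: [3.141, -0.003, -2.881]
contact_force: [-7.6, -1.7, 10.6]
grip_width: 15.8
finger_force: 30.0
```

Emit:
{"api": "play_rows", "payload": {
  "commands": [
    {"x":0.0002,"y":0,"z":-0.0005,"twist":0},
    {"x":0.0005,"y":0,"z":-0.001,"twist":0},
    {"x":0.001,"y":0,"z":-0.001,"twist":0},
    {"x":0.0015,"y":0,"z":-0.001,"twist":0},
    {"x":0.002,"y":0,"z":-0.001,"twist":0},
    {"x":0.0025,"y":0,"z":-0.001,"twist":0},
    {"x":0.003,"y":0,"z":-0.001,"twist":0},
    {"x":0.0035,"y":0,"z":-0.001,"twist":0}
  ]
}}

```text
time: 24.4
tool_pos: [499.6, 26.1, 65.8]
tcp_rot: [3.142, 0.0, -2.881]
contact_force: [2.1, 0.4, -4.0]
grip_width: 15.6
finger_force: 30.0
```

Emit:
{"api": "play_rows", "payload": {
  "commands": [
    {"x":-0.0004,"y":0,"z":0,"twist":0},
    {"x":-0.0008,"y":0,"z":0,"twist":0},
    {"x":-0.0012,"y":0,"z":0,"twist":0},
    {"x":-0.0016,"y":0,"z":0,"twist":0},
    {"x":-0.002,"y":0,"z":0,"twist":0},
    {"x":-0.0024,"y":0,"z":0,"twist":0},
    {"x":-0.0028,"y":0,"z":0,"twist":0},
    {"x":-0.0032,"y":0,"z":0,"twist":0}
  ]
}}

```text
time: 25.2
tool_pos: [502.5, 26.9, 65.9]
tcp_rot: [3.141, -0.0, -2.881]
contact_force: [0.2, 0.4, -2.8]
grip_width: 15.8
finger_force: 30.0
```

```bash
python3 -c "
from h import *
o=bot.get_obs()
for k in('time','tool_pos','tcp_rot','contact_force','moment'):print(k,o[k])"
```

```text
time 25.2
tool_pos [502.54853037  26.90209915  65.85735792]
tcp_rot [ 3.14142142e+00 -2.29510067e-04 -2.88132617e+00]
contact_force [ 0.19820279  0.40530279 -2.81465018]
moment [-0.06933916  0.49271248 -0.02012757]
```

Emit:
{"api": "play_rows", "payload": {
  "commands": [
    {"x":0,"y":0,"z":0.0002,"twist":0},
    {"x":0.0004,"y":0,"z":0.0002,"twist":0},
    {"x":0.0008,"y":0,"z":0.0002,"twist":0},
    {"x":0.0012,"y":0,"z":0.0002,"twist":0},
    {"x":0.0016,"y":0,"z":0.0002,"twist":0},
    {"x":0.002,"y":0,"z":0.0002,"twist":0},
    {"x":0.0024,"y":0,"z":0.0002,"twist":0},
    {"x":0.0028,"y":0,"z":0.0002,"twist":0}
  ]
}}

```text
time: 26.0
tool_pos: [500.0, 26.1, 65.8]
tcp_rot: [-3.142, 0.0, -2.881]
contact_force: [1.6, 0.5, -3.0]
grip_width: 15.6
finger_force: 30.0
```

```bash
python3 -c "
from h import *
o=bot.get_obs()
for k in('time','tool_pos','tcp_rot','contact_force','moment'):print(k,o[k])"
```

```text
time 26.0
tool_pos [499.98168493  26.11819897  65.77326829]
tcp_rot [-3.14157602e+00  2.80286777e-04 -2.88136830e+00]
contact_force [ 1.61811496  0.54413843 -2.95585429]
moment [ 0.07054174 -0.02235316 -0.02909611]
```

Emit:
{"api": "play_rows", "payload": {
  "commands": [
    {"x":-0.0004,"y":0,"z":0.0002,"twist":0},
    {"x":-0.0008,"y":0,"z":0.0004,"twist":0},
    {"x":-0.0012,"y":0,"z":0.0004,"twist":0},
    {"x":-0.0016,"y":0,"z":0.0004,"twist":0},
    {"x":-0.002,"y":0,"z":0.0004,"twist":0},
    {"x":-0.0024,"y":0,"z":0.0004,"twist":0},
    {"x":-0.0028,"y":0,"z":0.0004,"twist":0},
    {"x":-0.0032,"y":0,"z":0.0004,"twist":0}
  ]
}}

```text
time: 26.8
tool_pos: [503.0, 27.0, 65.3]
tcp_rot: [3.141, -0.0, -2.881]
contact_force: [-2.6, -0.6, -0.4]
grip_width: 15.9
finger_force: 30.0
```

Emit:
{"api": "play_rows", "payload": {
  "commands": [
    {"x":0.0004,"y":0,"z":0,"twist":0},
    {"x":0.0008,"y":0,"z":0,"twist":0},
    {"x":0.0012,"y":0,"z":0,"twist":0},
    {"x":0.0016,"y":0,"z":0,"twist":0},
    {"x":0.002,"y":0,"z":0,"twist":0},
    {"x":0.0024,"y":0,"z":0,"twist":0},
    {"x":0.0028,"y":0,"z":0,"twist":0},
    {"x":0.0032,"y":0,"z":0,"twist":0}
  ]
}}

```text
time: 27.6
tool_pos: [500.0, 26.1, 65.4]
tcp_rot: [-3.142, 0.0, -2.881]
contact_force: [1.0, -0.4, -1.6]
grip_width: 15.7
finger_force: 30.0
```

```bash
python3 -c "
from h import *
for i in range(1):
  o=bot.get_obs()
  for k in('time','tool_pos','contact_force','moment'):print(k,o[k])"
```

```text
time 27.6
tool_pos [500.00183599  26.13029859  65.35464163]
contact_force [ 0.97006473 -0.39482223 -1.55991185]
moment [ 0.02814775 -0.0803608  -0.06572278]
```

Emit:
{"api": "play_rows", "payload": {
  "commands": [
    {"x":0,"y":0,"z":0,"twist":0},
    {"x":0,"y":0,"z":0,"twist":0},
    {"x":0,"y":0,"z":0,"twist":0},
    {"x":0,"y":0,"z":0,"twist":0},
    {"x":0,"y":0,"z":-0.02,"twist":0},
    {"x":0,"y":0,"z":-0.05,"twist":0},
    {"x":0,"y":0,"z":-0.085,"twist":0},
    {"x":0,"y":0,"z":-0.115,"twist":0}
  ],
  "jaw": 0.4
}}

```text
time: 28.4
tool_pos: [499.9, 26.2, 181.9]
tcp_rot: [-3.141, 0.001, -2.881]
contact_force: [0.2, 0.1, -1.0]
grip_width: 55.0
finger_force: 0.0
```

Emit:
{"api": "play_rows", "payload": {
  "commands": [
    {"x":-0.035,"y":0.0005,"z":0,"twist":0},
    {"x":-0.07,"y":0.001,"z":0,"twist":0},
    {"x":-0.095,"y":0.0017,"z":0,"twist":0},
    {"x":-0.1005,"y":0.0017,"z":0.005,"twist":0},
    {"x":-0.1005,"y":0.0017,"z":0.025,"twist":0},
    {"x":-0.1005,"y":0.0017,"z":0.043,"twist":0},
    {"x":-0.1005,"y":0.0017,"z":0.049,"twist":0},
    {"x":-0.1005,"y":0.0017,"z":0.049,"twist":0}
  ]
}}

```text
time: 29.2
tool_pos: [595.5, 53.5, 130.3]
tcp_rot: [3.141, -0.003, -2.882]
contact_force: [0.8, 0.7, 0.3]
grip_width: 54.9
finger_force: 0.0
```

Emit:
{"api": "play_rows", "payload": {
  "commands": [
    {"x":0,"y":0,"z":0,"twist":0},
    {"x":0,"y":0,"z":0,"twist":0},
    {"x":0,"y":0,"z":0,"twist":0},
    {"x":0,"y":0,"z":0,"twist":0},
    {"x":0,"y":0,"z":0,"twist":0},
    {"x":0,"y":0,"z":0,"twist":0},
    {"x":0,"y":0,"z":0,"twist":0},
    {"x":0,"y":0,"z":0,"twist":0}
  ],
  "jaw": 1
}}

```text
time: 30.0
tool_pos: [597.1, 53.3, 132.3]
tcp_rot: [-3.141, 0.002, -2.881]
contact_force: [-0.4, -2.6, 5.9]
grip_width: 37.5
finger_force: 30.0
```

Emit:
{"api": "play_rows", "payload": {
  "commands": [
    {"x":0,"y":0,"z":0,"twist":5},
    {"x":0,"y":0,"z":0,"twist":10},
    {"x":0,"y":0,"z":0,"twist":14},
    {"x":0,"y":0,"z":0,"twist":17},
    {"x":0,"y":0,"z":0,"twist":17},
    {"x":0,"y":0,"z":0,"twist":17},
    {"x":0,"y":0,"z":0,"twist":17},
    {"x":0,"y":0,"z":0,"twist":17}
  ]
}}

```text
time: 30.8
tool_pos: [597.1, 53.4, 132.3]
tcp_rot: [-3.141, 0.002, 3.105]
contact_force: [-0.0, -2.1, 6.1]
grip_width: 37.4
finger_force: 30.0
```

Emit:
{"api": "play_rows", "payload": {
  "commands": [
    {"x":0,"y":0,"z":0,"twist":0},
    {"x":0,"y":0,"z":0,"twist":0},
    {"x":0,"y":0,"z":0,"twist":0},
    {"x":0,"y":0,"z":0,"twist":0},
    {"x":0,"y":0,"z":-0.01,"twist":0},
    {"x":0,"y":0,"z":-0.03,"twist":0},
    {"x":0,"y":0,"z":-0.048,"twist":0},
    {"x":0,"y":0,"z":-0.048,"twist":0}
  ],
  "jaw": 0.4
}}

```text
time: 31.6
tool_pos: [598.1, 53.7, 182.5]
tcp_rot: [3.141, 0.006, 3.105]
contact_force: [0.8, 0.0, -0.2]
grip_width: 55.3
finger_force: 0.0
```

Emit:
{"api": "play_rows", "payload": {
  "commands": [
    {"x":0.033,"y":-0.0107,"z":0,"twist":-6},
    {"x":0.066,"y":-0.0214,"z":0,"twist":-12},
    {"x":0.088,"y":-0.0285,"z":0.01,"twist":-17},
    {"x":0.0956,"y":-0.031,"z":0.04,"twist":-17},
    {"x":0.0956,"y":-0.031,"z":0.08,"twist":-17},
    {"x":0.0956,"y":-0.031,"z":0.105,"twist":-17},
    {"x":0.0956,"y":-0.031,"z":0.113,"twist":-17},
    {"x":0.0956,"y":-0.031,"z":0.1145,"twist":-17}
  ]
}}

```text
time: 32.4
tool_pos: [499.4, 26.3, 64.0]
tcp_rot: [3.141, -0.002, -2.881]
contact_force: [-0.2, -0.1, 1.1]
grip_width: 54.9
finger_force: 0.0
```

Emit:
{"api": "play_rows", "payload": {
  "commands": [
    {"x":0,"y":0,"z":0,"twist":0},
    {"x":0,"y":0,"z":0,"twist":0},
    {"x":0,"y":0,"z":0,"twist":0},
    {"x":0,"y":0,"z":0,"twist":0},
    {"x":0,"y":0,"z":0,"twist":0},
    {"x":0,"y":0,"z":0,"twist":0},
    {"x":0,"y":0,"z":0,"twist":0},
    {"x":0,"y":0,"z":0,"twist":0}
  ]
}}

```text
time: 33.2
tool_pos: [499.9, 26.2, 64.8]
tcp_rot: [3.141, 0.0, -2.881]
contact_force: [-0.3, -0.4, -1.2]
grip_width: 55.1
finger_force: 0.0
```

Emit:
{"api": "play_rows", "payload": {
  "commands": [
    {"x":0,"y":0,"z":0,"twist":0},
    {"x":0,"y":0,"z":0,"twist":0},
    {"x":0,"y":0,"z":0,"twist":0},
    {"x":0,"y":0,"z":0,"twist":0},
    {"x":0,"y":0,"z":0,"twist":0},
    {"x":0,"y":0,"z":0,"twist":0},
    {"x":0,"y":0,"z":0,"twist":0},
    {"x":0,"y":0,"z":0,"twist":0}
  ],
  "jaw": 1
}}

```text
time: 34.0
tool_pos: [500.0, 26.2, 64.8]
tcp_rot: [3.142, 0.0, -2.881]
contact_force: [-0.8, 0.8, -0.2]
grip_width: 15.8
finger_force: 30.0
```

```bash
python3 -c "
from h import *
o=bot.get_obs()
for k in('time','tool_pos','tcp_rot','contact_force','moment'):print(k,o[k])"
```

```text
time 34.0
tool_pos [499.95057442  26.17282851  64.83234511]
tcp_rot [ 3.14153832e+00  8.43866940e-05 -2.88123482e+00]
contact_force [-0.75068103  0.81600048 -0.16336756]
moment [0.02500225 0.03856988 0.02497213]
```

Neutral grip now. Next I'll push in, then pull.

Emit:
{"api": "play_rows", "payload": {
  "commands": [
    {"x":-0.0004,"y":0,"z":0,"twist":0},
    {"x":-0.0008,"y":0,"z":0,"twist":0},
    {"x":-0.0012,"y":0,"z":0,"twist":0},
    {"x":-0.0016,"y":0,"z":0,"twist":0},
    {"x":-0.002,"y":0,"z":0,"twist":0},
    {"x":-0.0024,"y":0,"z":0,"twist":0},
    {"x":-0.003,"y":0,"z":0,"twist":0},
    {"x":-0.0036,"y":0,"z":0,"twist":0}
  ]
}}

```text
time: 34.8
tool_pos: [501.7, 26.9, 64.8]
tcp_rot: [3.141, -0.004, -2.881]
contact_force: [-8.6, -2.8, 7.9]
grip_width: 16.0
finger_force: 30.0
```

Emit:
{"api": "play_rows", "payload": {
  "commands": [
    {"x":0.0004,"y":0,"z":0,"twist":0},
    {"x":0.0008,"y":0,"z":0,"twist":0},
    {"x":0.0012,"y":0,"z":0,"twist":0},
    {"x":0.0016,"y":0,"z":0,"twist":0},
    {"x":0.002,"y":0,"z":0,"twist":0},
    {"x":0.0024,"y":0,"z":0,"twist":0},
    {"x":0.0027,"y":0,"z":0,"twist":0},
    {"x":0.003,"y":0,"z":0,"twist":0}
  ]
}}

```text
time: 35.6
tool_pos: [501.3, 26.4, 64.8]
tcp_rot: [-3.141, 0.002, -2.881]
contact_force: [2.5, 1.8, -2.5]
grip_width: 15.5
finger_force: 30.0
```

```bash
python3 -c "
from h import *
o=bot.get_obs()
for k in('time','tool_pos','tcp_rot','contact_force','moment'):print(k,o[k])"
```

```text
time 35.6
tool_pos [501.33016704  26.38526898  64.7955442 ]
tcp_rot [-3.14123570e+00  1.70652550e-03 -2.88125535e+00]
contact_force [ 2.46175286  1.75654757 -2.54138702]
moment [ 0.3091299  -0.2774095   0.05929169]
```

Emit:
{"api": "play_rows", "payload": {
  "commands": [
    {"x":0.0004,"y":0,"z":0,"twist":0},
    {"x":0.0008,"y":0,"z":0,"twist":0},
    {"x":0.0012,"y":0,"z":0,"twist":0},
    {"x":0.0015,"y":0,"z":0,"twist":0},
    {"x":0.0018,"y":0,"z":0,"twist":0},
    {"x":0.0021,"y":0,"z":0,"twist":0},
    {"x":0.0024,"y":0,"z":0,"twist":0},
    {"x":0.0026,"y":0,"z":0,"twist":0}
  ]
}}

```text
time: 36.4
tool_pos: [498.1, 25.6, 64.9]
tcp_rot: [-3.142, 0.0, -2.881]
contact_force: [2.5, 0.8, -2.1]
grip_width: 15.8
finger_force: 30.0
```

```bash
python3 -c "
from h import *
o=bot.get_obs()
for k in('time','tool_pos','tcp_rot','contact_force','moment'):print(k,o[k])"
```

```text
time 36.4
tool_pos [498.06198403  25.59574865  64.86079773]
tcp_rot [-3.14157925e+00  2.46427543e-04 -2.88138628e+00]
contact_force [ 2.51130104  0.76822985 -2.11162961]
moment [ 0.11038258 -0.43884364 -0.0198508 ]
```

Emit:
{"api": "play_rows", "payload": {
  "commands": [
    {"x":-0.0008,"y":0,"z":-0.0003,"twist":0},
    {"x":-0.0016,"y":0,"z":-0.0004,"twist":0},
    {"x":-0.0024,"y":0,"z":-0.0004,"twist":0},
    {"x":-0.0032,"y":0,"z":-0.0004,"twist":0},
    {"x":-0.004,"y":0,"z":-0.0004,"twist":0},
    {"x":-0.0048,"y":0,"z":-0.0004,"twist":0},
    {"x":-0.0056,"y":0,"z":-0.0004,"twist":0},
    {"x":-0.006,"y":0,"z":-0.0004,"twist":0}
  ]
}}

```text
time: 37.2
tool_pos: [501.9, 27.2, 64.9]
tcp_rot: [3.14, -0.004, -2.881]
contact_force: [-6.2, -2.3, 2.9]
grip_width: 15.8
finger_force: 30.0
```

Emit:
{"api": "play_rows", "payload": {
  "commands": [
    {"x":0.0005,"y":0,"z":0.0003,"twist":0},
    {"x":0.001,"y":0,"z":0.0006,"twist":0},
    {"x":0.0015,"y":0,"z":0.0007,"twist":0},
    {"x":0.002,"y":0,"z":0.0007,"twist":0},
    {"x":0.0025,"y":0,"z":0.0007,"twist":0},
    {"x":0.003,"y":0,"z":0.0007,"twist":0},
    {"x":0.0035,"y":0,"z":0.0007,"twist":0},
    {"x":0.004,"y":0,"z":0.0007,"twist":0}
  ]
}}

```text
time: 38.0
tool_pos: [501.3, 26.2, 64.8]
tcp_rot: [-3.141, 0.003, -2.881]
contact_force: [4.1, 3.1, 1.1]
grip_width: 15.6
finger_force: 30.0
```

```bash
python3 -c "
from h import *
F=[]
for i in range(6):
  o=bot.get_obs();F.append(o['contact_force']);bot.capture('scene')
print(np.round(F,1),np.mean(F,0),o['tool_pos'],o['tcp_rot'],o['moment'],o['time'])"
```

```text
[[4.1 3.1 1.1]
 [4.2 3.6 1.5]
 [4.1 3.5 1.3]
 [3.7 3.8 1.6]
 [3.7 3.7 0.6]
 [3.5 3.1 2.4]] [3.88591734 3.46460217 1.41632907] [501.27405359  26.20283974  64.782263  ] [-3.14087514e+00  2.84607703e-03 -2.88128412e+00] [ 0.64222666 -0.30845186  0.10803679] 38.25
```

Emit:
{"api": "play_rows", "payload": {
  "commands": [
    {"x":0.0003,"y":0,"z":0,"twist":0},
    {"x":0.0006,"y":0,"z":0,"twist":0},
    {"x":0.0009,"y":0,"z":0,"twist":0},
    {"x":0.0012,"y":0,"z":0,"twist":0},
    {"x":0.0014,"y":0,"z":0,"twist":0},
    {"x":0.0016,"y":0,"z":0,"twist":0},
    {"x":0.0018,"y":0,"z":0,"twist":0},
    {"x":0.002,"y":0,"z":0,"twist":0}
  ]
}}

```text
time: 39.1
tool_pos: [499.6, 25.3, 64.8]
tcp_rot: [-3.14, 0.003, -2.882]
contact_force: [5.3, 1.7, 1.6]
grip_width: 15.7
finger_force: 30.0
```

```bash
python3 -c "
from h import *
F=[]
for i in range(4):
  o=bot.get_obs();F.append(o['contact_force']);bot.capture('scene')
print(np.round(F,1),np.mean(F,0),o['tool_pos'],o['tcp_rot'],o['moment'],o['time'])"
```

```text
[[5.3 1.7 1.6]
 [4.9 2.5 0.9]
 [4.3 1.6 0.5]
 [4.9 1.  0.6]] [4.86465641 1.68911959 0.8976024 ] [499.5025387   25.32165911  64.82838419] [-3.14035982e+00  3.12342951e-03 -2.88154466e+00] [ 0.24603287 -0.49356264 -0.04244976] 39.25
```

Sliding pull is about 5 N, so the knob stays where it is. I'll push the blade well in and let go so everything relaxes, then grip it again.

Emit:
{"api": "play_rows", "payload": {
  "commands": [
    {"x":-0.001,"y":0,"z":-0.0003,"twist":0},
    {"x":-0.002,"y":0,"z":-0.0006,"twist":0},
    {"x":-0.003,"y":0,"z":-0.0006,"twist":0},
    {"x":-0.004,"y":0,"z":-0.0006,"twist":0},
    {"x":-0.005,"y":0,"z":-0.0006,"twist":0},
    {"x":-0.006,"y":0,"z":-0.0006,"twist":0},
    {"x":-0.0065,"y":0,"z":-0.0006,"twist":0},
    {"x":-0.0065,"y":0,"z":-0.0006,"twist":0}
  ]
}}

```text
time: 40.1
tool_pos: [502.1, 27.2, 64.8]
tcp_rot: [3.14, -0.005, -2.881]
contact_force: [-6.7, -2.6, 4.9]
grip_width: 16.0
finger_force: 30.0
```

Emit:
{"api": "play_rows", "payload": {
  "commands": [
    {"x":0,"y":0,"z":0,"twist":0},
    {"x":0,"y":0,"z":0,"twist":0},
    {"x":0,"y":0,"z":0,"twist":0},
    {"x":0,"y":0,"z":0,"twist":0},
    {"x":0,"y":0,"z":0,"twist":0},
    {"x":0,"y":0,"z":0,"twist":0},
    {"x":0,"y":0,"z":0,"twist":0},
    {"x":0,"y":0,"z":0,"twist":0}
  ],
  "jaw": 0.7
}}

```text
time: 40.9
tool_pos: [504.3, 27.3, 65.1]
tcp_rot: [3.142, 0.0, -2.881]
contact_force: [0.5, 0.5, -0.2]
grip_width: 27.9
finger_force: 0.0
```

Emit:
{"api": "play_rows", "payload": {
  "commands": [
    {"x":0,"y":0,"z":0,"twist":0},
    {"x":0,"y":0,"z":0,"twist":0},
    {"x":0,"y":0,"z":0,"twist":0},
    {"x":0,"y":0,"z":0,"twist":0},
    {"x":0,"y":0,"z":0,"twist":0},
    {"x":0,"y":0,"z":0,"twist":0},
    {"x":0,"y":0,"z":0,"twist":0},
    {"x":0,"y":0,"z":0,"twist":0}
  ],
  "jaw": 1
}}

```text
time: 41.7
tool_pos: [504.3, 27.4, 65.1]
tcp_rot: [3.141, 0.0, -2.881]
contact_force: [0.1, 0.7, 1.3]
grip_width: 16.0
finger_force: 30.0
```

```bash
python3 -c "
from h import *
o=bot.get_obs()
print(o['tool_pos'],o['tcp_rot'],o['moment'],o['contact_force'],o['grip_width'],o['time'])
t=bot.capture('top');s=bot.capture('scene')
a=lambda c,x,y:cv2.resize(c['pixels'][y:y+100,x:x+100,::-1],(400,400),interpolation=cv2.INTER_CUBIC)
cv2.imwrite('pics/s3.png',np.hstack([a(t,180,160),a(s,165,145)]))"
```

```text
[504.25086625  27.35462776  65.10432318] [ 3.14148601e+00  1.97671580e-06 -2.88127602e+00] [0.19032276 0.07272822 0.09955649] [0.1366395  0.65230097 1.25060616] 15.960514367337634 41.7
```

View pics/s3.png

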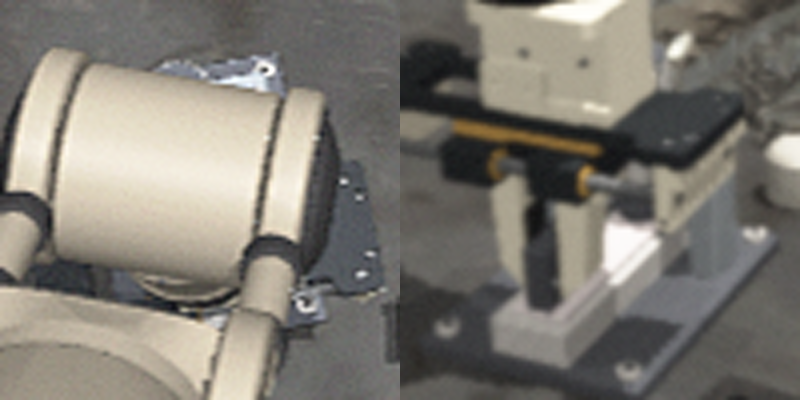

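In the scene crop the fingers hold the dark grip block upright at (540,250) on the seated blade. In the top crop the arm hides the fixture. I'll draw the blade out.

Emit:
{"api": "play_rows", "payload": {
  "commands": [
    {"x":0.002,"y":0,"z":0.0002,"twist":0},
    {"x":0.005,"y":0,"z":0.0004,"twist":0},
    {"x":0.008,"y":0,"z":0.0004,"twist":0},
    {"x":0.011,"y":0,"z":0.0004,"twist":0},
    {"x":0.014,"y":0,"z":0.0004,"twist":0},
    {"x":0.017,"y":0,"z":0.0004,"twist":0},
    {"x":0.02,"y":0,"z":0.0004,"twist":0},
    {"x":0.023,"y":0,"z":0.0004,"twist":0}
  ]
}}

```text
time: 42.6
tool_pos: [482.8, 21.2, 65.1]
tcp_rot: [-3.141, 0.002, -2.882]
contact_force: [5.4, 0.7, 1.3]
grip_width: 15.7
finger_force: 30.0
```

Emit:
{"api": "play_rows", "payload": {
  "commands": [
    {"x":0.004,"y":0,"z":0,"twist":0},
    {"x":0.009,"y":0,"z":0,"twist":0},
    {"x":0.014,"y":0,"z":0,"twist":0},
    {"x":0.019,"y":0,"z":0,"twist":0},
    {"x":0.025,"y":0,"z":0,"twist":0},
    {"x":0.031,"y":0,"z":0,"twist":0},
    {"x":0.037,"y":0,"z":0,"twist":0},
    {"x":0.042,"y":0,"z":0,"twist":0}
  ]
}}

```text
time: 43.4
tool_pos: [441.3, 10.4, 64.9]
tcp_rot: [-3.141, 0.001, -2.881]
contact_force: [2.6, 0.6, 4.5]
grip_width: 16.4
finger_force: 30.0
```

```bash
python3 -c "
from h import *
o=bot.get_obs()
print(o['tool_pos'],o['tcp_rot'],o['moment'],o['contact_force'],o['time'])
print(shift(o['tool_pos'],o['tcp_rot'],W(-80,135),36,YAW+np.pi))"
```

```text
[441.26490685  10.43187046  64.93318797] [-3.14136356e+00  8.75801265e-04 -2.88144189e+00] [ 0.22915364 -0.70518446  0.00524397] [2.62733861 0.56509959 4.50649955] 43.4
(array([-0.0806,  0.1358,  0.0289]), np.float64(-0.05))
```

Emit:
{"api": "play_rows", "payload": {
  "commands": [
    {"x":0.002,"y":0,"z":-0.01,"twist":0},
    {"x":0.004,"y":0,"z":-0.025,"twist":0},
    {"x":0.004,"y":0.01,"z":-0.03,"twist":0},
    {"x":0.004,"y":0.035,"z":-0.03,"twist":0},
    {"x":0.004,"y":0.06,"z":-0.03,"twist":0},
    {"x":0.004,"y":0.085,"z":-0.03,"twist":0},
    {"x":-0.01,"y":0.11,"z":-0.03,"twist":0},
    {"x":-0.03,"y":0.13,"z":-0.03,"twist":0}
  ]
}}

```text
time: 44.2
tool_pos: [434.8, 145.5, 94.4]
tcp_rot: [3.141, -0.004, -2.881]
contact_force: [0.3, -0.2, -1.0]
grip_width: 15.9
finger_force: 30.0
```

Emit:
{"api": "play_rows", "payload": {
  "commands": [
    {"x":-0.02,"y":0.006,"z":0,"twist":0},
    {"x":-0.04,"y":0.006,"z":0,"twist":0},
    {"x":-0.05,"y":0.006,"z":0.01,"twist":0},
    {"x":-0.05,"y":0.006,"z":0.025,"twist":0},
    {"x":-0.05,"y":0.006,"z":0.04,"twist":0},
    {"x":-0.05,"y":0.006,"z":0.048,"twist":0},
    {"x":-0.05,"y":0.006,"z":0.052,"twist":0},
    {"x":-0.05,"y":0.006,"z":0.052,"twist":0}
  ]
}}

```text
time: 45.0
tool_pos: [483.2, 162.5, 42.2]
tcp_rot: [3.141, -0.002, -2.882]
contact_force: [0.0, 0.6, -0.8]
grip_width: 15.6
finger_force: 30.0
```

```bash
python3 -c "
from h import *
t=bot.capture('top');s=bot.capture('scene')
o=bot.get_obs()
print(o['tool_pos'],o['tcp_rot'],o['moment'],o['contact_force'],o['time'])
a=lambda c,x,y:cv2.resize(c['pixels'][y:y+130,x:x+130,::-1],(400,400),interpolation=cv2.INTER_CUBIC)
cv2.imwrite('pics/s4.png',np.hstack([a(t,150,150),a(s,130,125)]))"
```

```text
[483.8877708  162.59069718  43.03839955] [ 3.14157293e+00  4.08142769e-04 -2.88140264e+00] [0.03648656 0.06172275 0.00830221] [ 0.42496669 -0.08183343 -0.85839725] 45.1
```

View pics/s4.png

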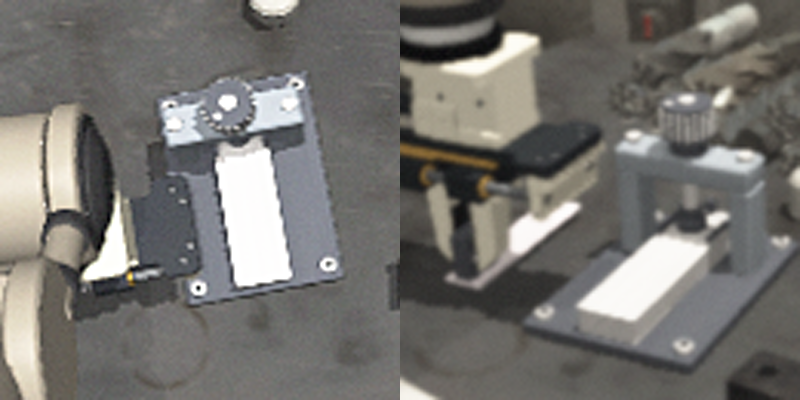

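The blade is level, clear of the fixture on its left, with its tip at (575,210) in the scene crop. It is about 8 mm above the bench. I'll lower it gently.

Emit:
{"api": "play_rows", "payload": {
  "commands": [
    {"x":0,"y":0,"z":0.002,"twist":0},
    {"x":0,"y":0,"z":0.004,"twist":0},
    {"x":0,"y":0,"z":0.0055,"twist":0},
    {"x":0,"y":0,"z":0.0065,"twist":0},
    {"x":0,"y":0,"z":0.0075,"twist":0},
    {"x":0,"y":0,"z":0.008,"twist":0},
    {"x":0,"y":0,"z":0.008,"twist":0},
    {"x":0,"y":0,"z":0.008,"twist":0}
  ]
}}

```text
time: 45.9
tool_pos: [483.8, 162.6, 35.1]
tcp_rot: [3.142, 0.0, -2.881]
contact_force: [-1.9, -0.6, 5.9]
grip_width: 15.9
finger_force: 30.0
```

Emit:
{"api": "play_rows", "payload": {
  "commands": [
    {"x":0,"y":0,"z":-0.0005,"twist":0},
    {"x":0,"y":0,"z":-0.0005,"twist":0},
    {"x":0,"y":0,"z":-0.0005,"twist":0},
    {"x":0,"y":0,"z":-0.0005,"twist":0},
    {"x":0,"y":0,"z":-0.0005,"twist":0},
    {"x":0,"y":0,"z":-0.0005,"twist":0},
    {"x":0,"y":0,"z":-0.0005,"twist":0},
    {"x":0,"y":0,"z":-0.0005,"twist":0}
  ]
}}

```text
time: 46.7
tool_pos: [483.7, 162.6, 35.2]
tcp_rot: [3.142, -0.0, -2.881]
contact_force: [0.4, 1.0, -0.6]
grip_width: 15.7
finger_force: 30.0
```

Emit:
{"api": "play_rows", "payload": {
  "commands": [
    {"x":0,"y":0,"z":0,"twist":0},
    {"x":0,"y":0,"z":0,"twist":0},
    {"x":0,"y":0,"z":0,"twist":0},
    {"x":0,"y":0,"z":0,"twist":0},
    {"x":0,"y":0,"z":0,"twist":0},
    {"x":0,"y":0,"z":0,"twist":0},
    {"x":0,"y":0,"z":0,"twist":0},
    {"x":0,"y":0,"z":0,"twist":0}
  ],
  "jaw": 0.5
}}

```text
time: 47.5
tool_pos: [483.8, 162.6, 35.2]
tcp_rot: [3.142, 0.0, -2.881]
contact_force: [0.4, -1.2, 0.8]
grip_width: 46.0
finger_force: 0.0
```

Emit:
{"api": "play_rows", "payload": {
  "commands": [
    {"x":0,"y":0,"z":-0.01,"twist":0},
    {"x":0,"y":0,"z":-0.03,"twist":0},
    {"x":0,"y":0,"z":-0.06,"twist":0},
    {"x":0,"y":0,"z":-0.1,"twist":0},
    {"x":0,"y":0.04,"z":-0.13,"twist":0},
    {"x":0,"y":0.08,"z":-0.15,"twist":0},
    {"x":0,"y":0.11,"z":-0.15,"twist":0},
    {"x":0,"y":0.14,"z":-0.15,"twist":0}
  ]
}}

```text
time: 48.3
tool_pos: [447.5, 299.4, 187.1]
tcp_rot: [3.141, 0.003, -2.881]
contact_force: [0.8, 0.4, 0.0]
grip_width: 46.2
finger_force: 0.0
```

Emit:
{"api": "play_rows", "payload": {
  "commands": [
    {"x":0,"y":0.03,"z":0,"twist":0},
    {"x":0,"y":0.06,"z":0,"twist":0},
    {"x":0,"y":0.09,"z":0,"twist":0},
    {"x":0,"y":0.1,"z":0,"twist":0},
    {"x":0,"y":0.1,"z":0,"twist":0},
    {"x":0,"y":0.1,"z":0,"twist":0},
    {"x":0,"y":0.1,"z":0,"twist":0},
    {"x":0,"y":0.1,"z":0,"twist":0}
  ]
}}

```text
time: 49.1
tool_pos: [422.5, 393.5, 185.4]
tcp_rot: [-3.141, 0.0, -2.883]
contact_force: [0.3, 0.2, -0.1]
grip_width: 45.4
finger_force: 0.0
```

```bash
python3 -c "
from h import *
t=bot.capture('top');s=bot.capture('scene')
o=bot.get_obs()
print(o['tool_pos'],o['contact_force'],o['time'])
a=lambda c,x,y:cv2.resize(c['pixels'][y:y+130,x:x+130,::-1],(400,400),interpolation=cv2.INTER_CUBIC)
cv2.imwrite('pics/s5.png',np.hstack([a(t,150,150),a(s,130,125)]))"
```

```text
[422.41810331 393.7875649  185.36750022] [-0.28855552  0.67477425  0.51773624] 49.2
```

View pics/s5.png

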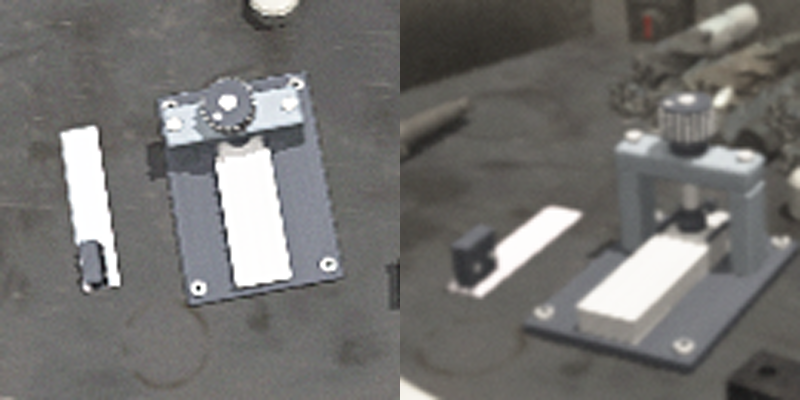

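The blade lies flat on the bench left of the fixture: grip at (92,262) and tip at (80,130) in the top crop. The arm is clear and nothing else has moved, so I'm handing in.

```bash
python3 -c "
from plant import bot
print(bot.close_job())"
```

```text
the job is handed in; nothing more can be done
None
```

The job is handed in at about 49 s: I set the knob so the blade pulled with about 5 N of drag, drew it out still dragging under the foot, and laid it flat on the bench left of the fixture; no verdict came back.

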